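# Hold a crutch leg on the sawing board for the cut

## Robot

A 7-joint arm with a two-finger parallel gripper is mounted at the origin on a cart in front of the work surface, level with it; the furniture and walls round the work are solid. World frame = base frame: x ahead of the robot, y to its left, z up, the work surface at z = 0. Lengths are in m, angles in rad, forces in N, time in s.
With the tool pointing down it reaches from about 0.4 to 0.85 m from the base axis. Payload 10.4 kg.
Tool frame: the origin (TCP) lies on the centre line of the jaws, within the pads' length; the fingertips stand 14 mm ahead of it and the grasp point (between the pads) lies 5 mm behind it (manip.tip_reach is the distance from the TCP to the fingertips, in m); z points along the fingers, y is the line along which they close (so a half turn about z gives the same grasp; the last joint's range is limited). The gripper opens to 85 mm and grips with 20 to 120 N. Pads are 22 mm wide; open, the fingers measure 114 mm over their backs; the gripper's body (76 mm by 85 mm) begins 54 mm behind the grasp point. The pads swing forward as they close: fully open they stand 13 mm farther back than shut.
Start: joints at [-1.335, 0.332, -0.065, 1.46, 0.022, 1.35, -0.088], TCP at [0.16, 0.604, 0.245] pointing down, gripper open.
Joint ranges: [-2.6, 2.6], [-0.5, 2.12], [-1.47, 1.34], [0.16, 2.42], [-1.27, 4.41], [0.06, 2.06], [-2.6, 2.6]. Speed limits (rad/s): [2.22, 2.22, 2.79, 2.79, 3.14, 3.14, 3.14].

## Interface

Orientations are given as a unit quaternion [x, y, z, w].
In Python, from workcell import manip gives the robot as it stands.
- The arm moves only by the shell command python3 -m pendant 'ROWS' [FORCE]. ROWS is JSON, a list of rows, each a list of 7 numbers: the shift along the tool's x, y, z in units of 50 mm (1.0 is 50 mm), then the turn, a rotation vector about the tool's x, y, z in units of 8 degrees (1.0 is 8 degrees), then the opening, from -1 (shut) to 1 (fully open), so that 0 is half open. In form: [[dx, dy, dz, ax, ay, az, jaw], ...]. A call has exactly 10 rows; each row is the pose to reach, as a shift and turn from the pose commanded when the call began, along the tool's axes at that moment; what a row does not reach only later rows make up. A row lasts 1/8 s, in which the tool goes at most 62.5 mm and 10.7 degrees, less where a joint would pass 70% of its speed; a pose out of reach is approached as far as the arm can. A call with a gripper value outside its range is refused whole. The fingers move at their own pace and stop on an object; FORCE is the grip in N (left out, the last holds). Time passes only in rows, so rows that repeat a pose let the fingers close, or fill a call up. It gives the time, the measured TCP pose, the force, the opening and the grip force at its end, in the units of the state.
- manip.get_obs(): the state, without advancing time (a new reading comes with each control period).
- manip.camera(name): name is "scene" or "top" or "wrist"; returns (picture, depth): 480x640x3 uint8, red, green, blue; 480x640 float32, m along the optical axis (not along the pixel's ray), 0 where there is no reading.
- manip.get_calibration(name): a dict with "fx", "fy", "cx", "cy" (pixels), "xyz" and "orientation" of the camera in the world. Camera axes: x right, y up, looking along -z (the intrinsics and any distortion apply to the point x, -y, -z); pixel columns grow to the right and rows downward; lengths in m; the calibration is good to about 2 mm. A picture is of the moment at which its call begins: read the wrist's pose just before it. get_calibration takes no time and is no camera call; for the wrist camera it gives the pose at the moment of the call.
- manip.hand_in(): hands the job in; it is judged then, once.
Trained networks look in the newest picture that a camera, given by its name, has taken for a name from the list of things; names that differ only in an ending like _2 or _b are one class to them, and where a whole thing is asked for, a point or a joint stands for the part that bears it (a point fixed in the world has none). Each returns a list of dicts, best first, with "p" (0 to 1); they miss things now and then, are a little off and sometimes report something else, mostly with a low value. They report only what shows in the picture. A call takes as long as a camera call.
- manip.find_in(thing, camera): "box" ([left, top, right, bottom] in pixels, round what is visible of it).
- manip.trace(thing, camera): "pixels" (480x640 bool, what is visible of it) and "box" ([left, top, right, bottom] in pixels, round what is visible of it).
- manip.tip_of(thing, camera): "pixel" ([column, row] in pixels: a listed point, or the origin of a listed thing).
The state is a dict: "clock": time; "joint_pos": joint angles; "joint_velocities": joint speeds; "tau": joint torques, N m; "position": TCP position; "ee_rot": TCP orientation; "ft_force": force on the tool from outside, world axes, zero at the start; "torque": the same for the moment, N m; "grip_width": opening from 0.0 (shut) to 1.0 (fully open); "grasp_force": force on a finger pad.
Only numpy, scipy, OpenCV 4.12 (cv2) and the standard library are available. Lean on these libraries where they do the work, as an engineer would, in place of code of your own. Each camera call takes 0.05 s, during which the arm holds its last target. There are 200 camera calls.

## Task

The aluminium crutch leg has to be shortened for a child: lay it on the sawing board along the fence, holed end towards the blue length stop, and slide it until you feel that end come up against the stop. Then press it with one slanting push, down onto the board and back against the fence together, with a firm hand (around 10 N each way, not so hard as to dent the tube), pressing on the stop's side of the saw slot with the hand well clear of the slot. Finish while still pressing so that it can be sawn, and leave the hacksaw, rubber foot, tape roll and marker where they are.

Things in the scene. Friction and masses are not known exactly. Their poses are not given: they have to be found in the camera images.
- leg: the crutch leg, a plain round aluminium tube (closed, stiff), 25 mm in diameter, 200 mm long, about 0.12 kg, lying on the table in front of the board. Origin at its middle on its axis (12.5 mm above what it lies on); its y axis runs along the tube towards the holed end. It may lie at any roll about y; it slides and rolls easily when pushed sideways but lies still when left
- leg_drilled_end (a point): centre of the end face at the leg's holed end (grey plastic band, row of three black holes next to it); this end goes against the stop
- leg_plain_end (a point): centre of the end face at the leg's other, plain open end; it will stick out past the saw slot
- board: the sawing board, plywood on a non-slip sheet, fixed to the table: 110 mm (x) by 300 mm (y) by 20 mm high. Origin under its centre on the table; x points across it to the fence at its far long side, y along the fence to the stop's end, z up. The free strip in front of the fence runs from x = -55 mm to x = +35 mm. The saw slot, 3 mm wide, drawn as a black line across the board and cut right through the fence, lies at y = -75 mm
- fence: the aluminium fence, a bar 20 mm thick and 30 mm high on the board's far edge, fixed, as long as the board. Origin under its centre on the board's top (45 mm in x from the board's origin); its face towards the robot lies at x = -10 mm in its own frame; same axes as the board
- stop: the blue length stop, a block clamped to the fence (it does not move), 26 mm along the fence, reaching from the fence 34 mm towards the robot, 36 mm high over the board, with a strap over the fence and a black knob on it up to 53 mm over the board. It is set to a different length each time. Origin at the foot of its stopping face, at the fence's face, on the board's top; same axes as the board; the stopping face looks to -y
- stop_face (a point): the point of the stop's face where the centre of the leg's holed end comes to lie: 12.5 mm from the fence, 12.5 mm over the board
- hacksaw: small hacksaw with red handle and blue frame, lying flat on the table behind the board, 290 mm by 85 mm by 10 mm, to be left alone. Origin on the table near the middle of its blade; x runs along the blade from the handle to the tip, the frame bow lies on its +y side, 72 mm out
- rubber_foot: new black rubber crutch foot standing on the table, 43 mm wide, 46 mm high, origin under its centre, to be left alone
- tape: roll of cream tape lying flat behind the board, 62 mm wide, 25 mm high, origin under its centre, to be left alone
- marker: white marker pen with blue cap, lying on the table, 14 mm thick, 132 mm long along its y axis, to be left alone

How it is judged:
By the outcome, as a careful person would: the job done as asked, in the order asked, and still so for the second after the job is handed in, while the arm keeps its last pose, push and grip.
It also fails if it takes over 58 s, if anything falls off the work surface, if the arm or the gripper's body presses on something with over 40 N, if the wrist force passes 120 N, or if a joint passes its speed limit or range.

## Working session

There is one attempt and no reset: what is moved stays moved. The work goes in short steps, Python scripts to look and compute and a shell command to move; the robot and the scene stay as the last step left them, time stands still between calls to the robot, and variables do not carry over. Pictures are saved under pics/ and viewed, at most 10 in all, crops included, and the job is handed in when it is done.

```bash
mkdir -p pics; ls
cat > h.py <<'E'
import numpy as np, cv2
from scipy.spatial.transform import Rotation as R
from workcell import manip
def shot(n,f=None):
    c=manip.get_calibration(n); p,d=manip.camera(n)
    if f: cv2.imwrite('pics/'+f,p[:,:,::-1])
    return p,d,c
def ray(c,u,v):
    r=np.array([(u-c['cx'])/c['fx'],-(v-c['cy'])/c['fy'],-1.])
    return R.from_quat(c['orientation']).apply(r)
def atz(c,u,v,z):
    r=ray(c,u,v);o=np.array(c['xyz']);return o+r*(z-o[2])/r[2]
def cloud(c,d,m):
    v,u=np.nonzero(m&(d>0));k=d[v,u]
    P=np.stack([(u-c['cx'])/c['fx']*k,-(v-c['cy'])/c['fy']*k,-k],1)
    return R.from_quat(c['orientation']).apply(P)+np.array(c['xyz'])
E
python3 - <<'E'
from h import *
np.set_printoptions(precision=4,suppress=True)
print(manip.get_obs())
for n in ['top','scene']:
    p,d,c=shot(n,n+'1.png'); print(n,c)
    for t,z in [('leg',.0125),('leg_drilled_end',.0125),('leg_plain_end',.0125),('board',0),('stop',.02),('stop_face',.0325),('fence',.02),('rubber_foot',0),('marker',.007),('tape',0),('hacksaw',.005)]:
        r=manip.tip_of(t,n)[:2]
        print(t,[(np.round(x['pixel'],1),round(x['p'],2),atz(c,*x['pixel'],z)) for x in r])
E
```

```text
pics
{'clock': 0.0, 'joint_pos': array([-1.3346,  0.3329, -0.0647,  1.461 ,  0.0216,  1.3499, -0.0885]), 'joint_velocities': array([ 0.0002,  0.0003,  0.0005, -0.0011,  0.0018,  0.0021, -0.0025]), 'tau': array([ -0.0006, -62.5439,   0.0488, -39.1606,   0.0162,   0.0096,
         0.    ]), 'position': array([0.1598, 0.6038, 0.2445]), 'ee_rot': array([ 0.129 ,  0.9916, -0.0007, -0.0001]), 'ft_force': array([-0.7588,  0.2862, -0.4739]), 'torque': array([ 0.0314, -0.0137,  0.0431]), 'grasp_force': 0.0, 'grip_width': 1.0020164549473702}
top {'fx': 441.1988858326456, 'fy': 441.1988858326456, 'cx': 322.34636572625766, 'cy': 248.35548153541302, 'xyz': array([ 0.4588, -0.0531,  1.1455]), 'orientation': array([ 0.0462, -0.0329, -0.702 ,  0.7099])}
leg []
leg_drilled_end [(array([300.8, 302.5]), 0.89, array([0.4465, 0.0222, 0.0125]))]
leg_plain_end [(array([378.2, 306.8]), 0.62, array([ 0.4381, -0.1748,  0.0125]))]
board [(array([360.6, 238.7]), 0.56, array([ 0.6139, -0.1306,  0.    ]))]
stop [(array([336.6, 228.2]), 0.71, array([ 0.6379, -0.0673,  0.02  ])), (array([433.8, 302.5]), 0.67, array
[... 1293 characters left out ...]
y([334.2, 245. ]), 0.72, array([ 0.6343, -0.0705,  0.0325]))]
fence [(array([344.4, 335.1]), 0.74, array([ 0.4263, -0.1862,  0.02  ])), (array([367.6, 250.5]), 0.66, array([ 0.663 , -0.1365,  0.02  ]))]
rubber_foot [(array([162.4, 268.9]), 0.78, array([0.438 , 0.2386, 0.    ])), (array([358.6, 274.5]), 0.35, array([ 0.604 , -0.1409,  0.    ]))]
marker [(array([423.6, 360.7]), 0.91, array([ 0.4444, -0.3224,  0.007 ]))]
tape [(array([317.1, 207.8]), 0.6, array([0.7934, 0.05  , 0.    ])), (array([367.4, 250.7]), 0.38, array([ 0.6862, -0.1283,  0.    ]))]
hacksaw [(array([431.5, 244.1]), 0.97, array([ 0.7654, -0.2507,  0.005 ])), (array([336.6, 249.8]), 0.34, array([ 0.6533, -0.0681,  0.005 ]))]
```

View pics/top1.png

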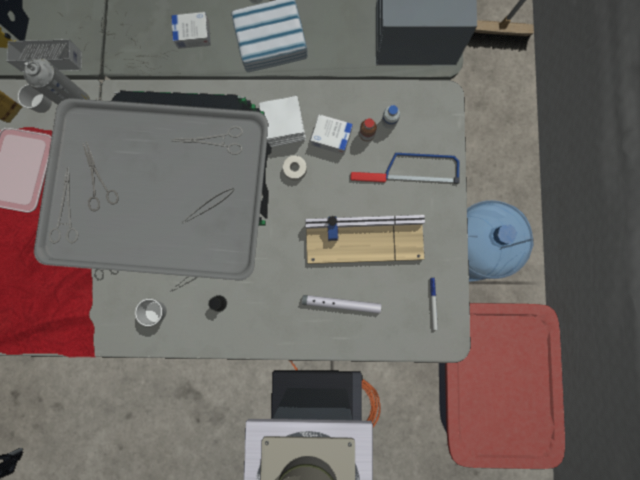

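View pics/scene1.png

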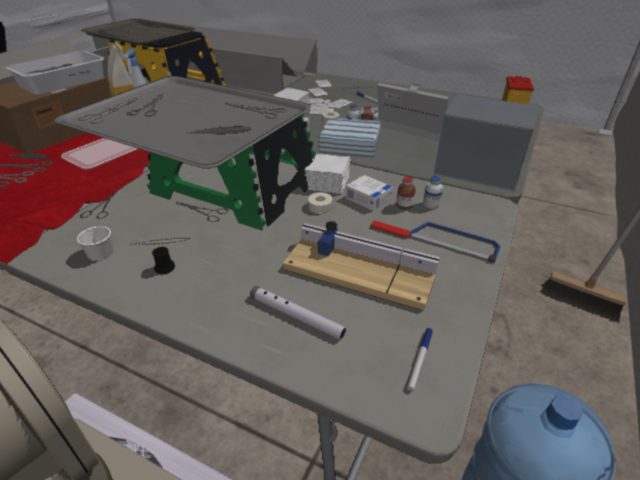

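Run:
```python
from h import *
np.set_printoptions(precision=4,suppress=True)
for n in ['top','scene']:
    p,d,c=shot(n)
    for t,lo,hi in [('board',.015,.024),('fence',.045,.056),('stop',.053,.058),('leg',.015,.03)]:
        r=manip.trace(t,n)
        for x in r[:1]:
            P=cloud(c,d,x['pixels']); Q=P[(P[:,2]>lo)&(P[:,2]<hi)]
            print(n,t,round(x['p'],2),len(P),np.percentile(P[:,2],[5,50,95]),len(Q))
            if len(Q)>20:
                b=cv2.minAreaRect((Q[:,:2]*1000).astype(np.float32)); print(b, Q[:,2].mean())
```

```text
top board 0.77 3908 [0.0144 0.0182 0.0216] 3583
((598.81396484375, -139.953125), (90.42577362060547, 299.7147521972656), 2.5874226093292236) 0.01843588248250226
top fence 0.73 1150 [0.0144 0.0472 0.0511] 789
((653.3175659179688, -137.9427490234375), (21.698833465576172, 297.126220703125), 2.9978647232055664) 0.04838556992044493
top stop 0.61 3957 [0.0143 0.0181 0.0216] 0
top leg 0.68 657 [0.0156 0.0212 0.0254] 631
((445.094970703125, -81.08660888671875), (195.35055541992188, 23.846145629882812), 85.0238265991211) 0.021221060283754263
scene board 0.94 5095 [0.0062 0.0193 0.0211] 4355
((599.6779174804688, -139.32534790039062), (96.80236053466797, 300.061767578125), 3.073293447494507) 0.01941983954800337
scene fence 0.93 2059 [0.0224 0.0428 0.0507] 922
((653.421630859375, -137.90756225585938), (24.284282684326172, 297.7822570800781), 2.5576725006103516) 0.049141732740962805
scene stop 0.6 442 [0.0244 0.0535 0.0724] 143
((630.6204833984375, -56.98868942260742), (50.5681037902832, 23.24012565612793), 3.112813711166382) 0.05548032585346062
scene leg 0.85 1315 [0.0098 0.0213 0.0251] 1061
((443.74041748046875, -80.57845306396484), (200.43836975097656, 24.698898315429688), 84.0382080078125) 0.021603635983443833
```

The top view shows the leg at about (341,304), drilled end left at (301,302), and the board at (364,240). The stop is at (333,230). The scene view agrees: holed band at (252,293), plain end at (342,334), stop at (327,240).

```bash
cat >> h.py <<'E'
def rows(targets):
    """targets: (xyz, R) list -> row units from present commanded(≈measured) pose"""
    o=manip.get_obs();p=np.array(o['position']);q=R.from_quat(o['ee_rot'])
    for x,r in targets:
        print(np.round(q.inv().apply(np.array(x)-p)/.05,2),np.round((q.inv()*r).as_rotvec(degrees=True)/8,2))
def down(a):  # tool down, tool y at world angle a deg
    a=np.radians(a);y=np.array([np.cos(a),np.sin(a),0]);z=np.array([0,0,-1.]);return R.from_matrix(np.stack([np.cross(y,z),y,z],1))
E
python3 - <<'E'
from h import *
p,d,c=shot('top')
P=cloud(c,d,np.ones(d.shape,bool))
t=P[(P[:,1]>.05)&(P[:,1]<.7)&(P[:,2]>.08)&(P[:,0]>.25)]
print(len(t),t.min(0),t.max(0),np.percentile(t,1,axis=0))
T=[]
for i in range(1,17):
    f=i/16;a=np.radians(75.2+(-10.3-75.2)*f);r=.625+(-.175)*min(1,f*1.6)
    T.append(([r*np.cos(a),r*np.sin(a),.245-.12*max(0,f-.6)/.4],down(75.2+(-5.3-75.2)*f)))
rows(T)
E
```

```text
39747 [0.49331786 0.08410726 0.08056171] [1.01587543 0.67980401 0.24284229] [0.50696254 0.09951944 0.12636081]
[-1.13 -0.4   0.01] [ 0.   -0.    0.63]
[-2.18 -0.9   0.01] [ 0.   -0.    1.25]
[-3.16 -1.49  0.01] [ 0.   -0.    1.88]
[-4.04 -2.16  0.01] [ 0.   -0.    2.51]
[-4.83 -2.9   0.01] [ 0.   -0.    3.14]
[-5.52 -3.68  0.01] [ 0.   -0.    3.77]
[-6.1  -4.51  0.01] [ 0.  -0.   4.4]
[-6.58 -5.37  0.01] [ 0.   -0.    5.03]
[-6.96 -6.25  0.01] [ 0.   -0.    5.66]
[-7.23 -7.14  0.16] [ 0.   -0.    6.29]
[-7.69 -7.83  0.53] [ 0.   -0.    6.91]
[-8.1  -8.57  0.91] [ 0.   -0.    7.54]
[-8.43 -9.34  1.28] [ 0.   -0.    8.17]
[ -8.68 -10.14   1.66] [ 0.  -0.   8.8]
[ -8.87 -10.96   2.03] [ 0.   -0.    9.43]
[ -8.97 -11.79   2.41] [ 0.   -0.   10.06]
```

```bash
python3 -m pendant '[[-1.1,-0.4,0,0,0,0.63,0.2],[-2.18,-0.9,0,0,0,1.25,0.2],[-3.16,-1.5,0,0,0,1.9,0.2],[-4.04,-2.16,0,0,0,2.5,0.2],[-4.83,-2.9,0,0,0,3.14,0.2],[-5.5,-3.7,0,0,0,3.8,0.2],[-6.1,-4.5,0,0,0,4.4,0.2],[-6.6,-5.4,0,0,0,5.0,0.2],[-7.0,-6.25,0,0,0,5.7,0.2],[-7.2,-7.1,0.1,0,0,6.3,0.2]]'
python3 - <<'E'
from h import *
print(manip.get_obs()['position'],manip.get_obs()['joint_pos'])
T=[]
for i in range(11,17):
    f=i/16;a=np.radians(75.2+(-10.3-75.2)*f);r=.45
    T.append(([r*np.cos(a),r*np.sin(a),.245-.09*max(0,f-.6)/.4],down(75.2+(-5.3-75.2)*f)))
rows(T)
E
```

```text
clock: 3.0
position: [0.4177, 0.1672, 0.2407]
ee_rot: [0.541, 0.841, 0.001, 0.0]
ft_force: [-0.2, -1.6, 0.1]
grip_width: 0.599
grasp_force: 0.0
[0.4176936  0.16716304 0.24068931] [-0.82606849 -0.07450899  0.33048488  1.92086162  0.0249821   1.28998693
 -0.07500895]
[-0.84 -0.08  0.31] [ 0.01 -0.    0.59]
[-1.67 -0.24  0.59] [ 0.01 -0.    1.21]
[-2.47 -0.47  0.87] [ 0.01 -0.    1.84]
[-3.25 -0.78  1.15] [ 0.01 -0.    2.47]
[-4.   -1.16  1.43] [ 0.01 -0.    3.1 ]
[-4.71 -1.6   1.71] [ 0.01 -0.    3.73]
```

```bash
python3 -m pendant '[[-0.84,-0.1,0.3,0,0,0.6,0.2],[-1.67,-0.24,0.6,0,0,1.2,0.2],[-2.47,-0.47,0.87,0,0,1.84,0.2],[-3.25,-0.8,1.15,0,0,2.5,0.2],[-4.0,-1.16,1.43,0,0,3.1,0.2],[-4.7,-1.6,1.7,0,0,3.73,0.2],[-4.7,-1.6,1.7,0,0,3.73,0.2],[-4.7,-1.6,1.7,0,0,3.73,0.2],[-4.7,-1.6,1.7,0,0,3.73,0.2],[-4.7,-1.6,1.7,0,0,3.73,0.2]]'
python3 - <<'E'
from h import *
np.set_printoptions(precision=4,suppress=True)
p,d,c=shot('wrist','w1.png')
for t in ['leg','leg_drilled_end','leg_plain_end','stop_face']:
    print(t,[(np.round(x['pixel'],1),round(x['p'],2),atz(c,*x['pixel'],.0325 if t=='stop_face' else .0125)) for x in manip.tip_of(t,'wrist')[:2]])
for x in manip.trace('leg','wrist')[:1]:
    P=cloud(c,d,x['pixels']);Q=P[P[:,2]>.008];print(len(Q),x['p'],Q[:,2].max())
    b=cv2.minAreaRect((Q[:,:2]*1000).astype(np.float32));print(b)
    T=Q[Q[:,2]>.0225][:,:2];m=T.mean(0);u=np.linalg.svd(T-m,full_matrices=False)[2][0];print(m,u,np.degrees(np.arctan2(u[1],u[0])),(T-m)@u.min() if 0 else [((T-m)@u).min(),((T-m)@u).max()])
E
```

```text
clock: 4.25
position: [0.4432, -0.0772, 0.1555]
ee_rot: [0.737, 0.676, 0.0, 0.0]
ft_force: [-0.7, -0.4, -0.8]
grip_width: 0.605
grasp_force: 0.0
leg [(array([320.5, 235.7]), 0.92, array([ 0.4443, -0.081 ,  0.0125]))]
leg_drilled_end [(array([321.5, 102.1]), 0.79, array([0.4538, 0.02  , 0.0125]))]
leg_plain_end [(array([320.2, 341.4]), 0.57, array([ 0.4353, -0.1815,  0.0125]))]
stop_face [(array([569.6, 207.5]), 0.93, array([ 0.6297, -0.0691,  0.0325]))]
7417 0.55 0.027087598821526615
((445.8495788574219, -79.42355346679688), (199.85903930664062, 25.472736358642578), 84.10286712646484)
[ 0.4473 -0.0669] [-0.1016 -0.9948] -95.83328238521712 [np.float64(-0.08725720026932356), np.float64(0.11250781020630177)]
```

View pics/w1.png

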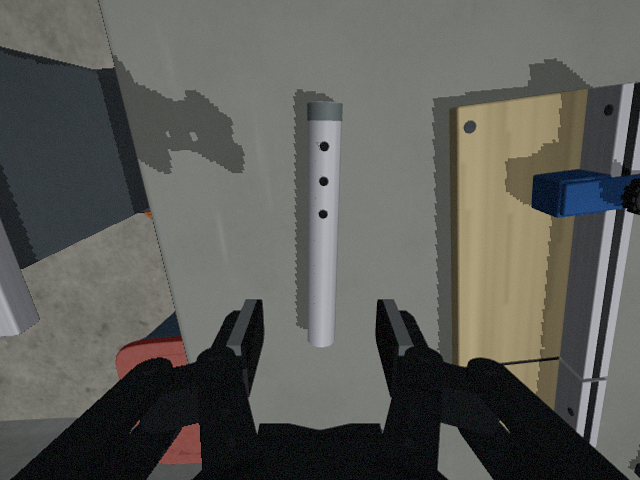

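The wrist view shows the leg between the open fingers, holed end up at (325,110), plain end at (321,345). The stop is at (570,195) and the slot at (530,360).

```bash
python3 -m pendant '[[-0.05,0.03,1.0,0,0,0.1,0.2],[-0.05,0.03,1.9,0,0,0.1,0.2],[-0.05,0.03,2.5,0,0,0.1,0.2],[-0.05,0.03,2.74,0,0,0.1,0.2],[-0.05,0.03,2.74,0,0,0.1,0.2],[-0.05,0.03,2.74,0,0,0.1,-0.8],[-0.05,0.03,2.74,0,0,0.1,-0.8],[-0.05,0.03,2.74,0,0,0.1,-0.8],[-0.05,0.03,2.74,0,0,0.1,-0.8],[-0.05,0.03,2.74,0,0,0.1,-0.8]]' 30
python3 - <<'E'
from h import *
np.set_printoptions(precision=4,suppress=True)
# board geometry from fence fit
th=np.radians(2.75);ex=np.array([np.cos(th),np.sin(th)]);ey=np.array([-ex[1],ex[0]])
F=np.array([.6534,-.138])
for n,s in [('top',[.6324,-.0764]),('scene',[.6343,-.0705]),('wrist',[.6297,-.0691])]: print(n,(np.array(s)-F)@ex,(np.array(s)-F)@ey)
# depth: stopping face edge from top of stop block (z 56mm): scene
for n in ['scene','top']:
    p,d,c=shot(n)
    P=cloud(c,d,np.ones(d.shape,bool)); L=np.stack([(P[:,:2]-F)@ex,(P[:,:2]-F)@ey,P[:,2]],1)
    S=L[(L[:,0]>-42)&(L[:,0]>-.044)&(L[:,0]<-.014)&(abs(L[:,1])<.15)&(L[:,2]>.045)&(L[:,2]<.065)]
    print(n,len(S),np.percentile(S,[0,3,50,97,100],axis=0) if len(S) else '')
E
```

```text
clock: 5.8
position: [0.4451, -0.0805, 0.0195]
ee_rot: [0.742, 0.67, 0.001, 0.0]
ft_force: [-1.8, 0.5, 6.5]
grip_width: 0.279
grasp_force: 29.4
top -0.018020363399269195 0.0625366013064212
scene -0.015839480506671846 0.06833864834249186
wrist -0.020367013704572678 0.06995773547476897
scene 153 [[-0.044   0.0695  0.0452]
 [-0.0437  0.0696  0.0459]
 [-0.0336  0.0805  0.0544]
 [-0.0157  0.0931  0.0566]
 [-0.0142  0.0963  0.058 ]]
top 123 [[-0.044   0.071   0.0463]
 [-0.0437  0.0712  0.0476]
 [-0.0295  0.082   0.0534]
 [-0.0155  0.0942  0.0571]
 [-0.0141  0.0945  0.06  ]]
```

Run:
```python
from h import *
th=np.radians(2.75);ex=np.array([np.cos(th),np.sin(th)]);ey=np.array([-ex[1],ex[0]])
F=np.array([.6534,-.138])
g=F+ex*-.046+ey*-.042
print(g); D=down(2.75)
rows([([.445,-.0805,.09],down(-5.9)),([*g,.09],D),([*g,.041],D)])
```

```text
[ 0.60946806 -0.18215863]
[ 0.    0.   -1.41] [ 0.01 -0.01  0.  ]
[-1.68  3.48 -1.4 ] [ 0.01 -0.01 -1.08]
[-1.69  3.48 -0.42] [ 0.01 -0.01 -1.08]
```

```bash
python3 -m pendant '[[0,0,-0.7,0,0,0,-0.8],[0,0,-1.4,0,0,0,-0.8],[-0.3,0.7,-1.4,0,0,-0.2,-0.8],[-0.7,1.5,-1.4,0,0,-0.5,-0.8],[-1.1,2.3,-1.4,0,0,-0.8,-0.8],[-1.5,3.1,-1.4,0,0,-1.08,-0.8],[-1.68,3.48,-1.4,0,0,-1.08,-0.8],[-1.68,3.48,-1.4,0,0,-1.08,-0.8],[-1.68,3.48,-0.9,0,0,-1.08,-0.8],[-1.68,3.48,-0.7,0,0,-1.08,-0.8]]'
python3 - <<'E'
from h import *
np.set_printoptions(precision=4,suppress=True)
p,d,c=shot('wrist','w2.png')
th=np.radians(2.75);ex=np.array([np.cos(th),np.sin(th)]);ey=np.array([-ex[1],ex[0]]);F=np.array([.6534,-.138])
o=manip.get_obs()['position'];print(((o[:2]-F)@ex),(o[:2]-F)@ey)
P=cloud(c,d,np.ones(d.shape,bool));L=np.stack([(P[:,:2]-F)@ex,(P[:,:2]-F)@ey,P[:,2]],1)
S=L[(L[:,0]>-.044)&(L[:,0]<-.014)&(L[:,1]>.03)&(L[:,1]<.13)&(L[:,2]>.049)&(L[:,2]<.062)];print(len(S),np.percentile(S,[0,3,97,100],axis=0))
# fence near top edge on +y side of stop and between
for a,b in [(.02,.05),(.1,.14)]:
    S=L[(L[:,1]>a)&(L[:,1]<b)&(abs(L[:,0])<.03)&(L[:,2]>.046)&(L[:,2]<.056)];print(a,len(S),np.percentile(S[:,0],[2,98]) if len(S) else '')
S=L[(L[:,0]>-.07)&(L[:,0]<-.02)&(L[:,1]<.065)&(L[:,1]>.0)&(L[:,2]>.03)]
T=S[S[:,2]>S[:,2].max()-.02];print('leg',len(T),T[:,1].max(),T[:,2].max());
for a in (.0,.015,.03): 
    q=T[(T[:,1]>a)&(T[:,1]<a+.015)];print(a,len(q),np.percentile(q[:,0],[3,97]) if len(q) else '')
E
```

```text
clock: 7.15
position: [0.6076, -0.181, 0.0525]
ee_rot: [0.69, 0.724, -0.0, -0.001]
ft_force: [-1.2, 1.2, -0.7]
grip_width: 0.275
grasp_force: 30.3
-0.048068127417806195 -0.04058866113688752
5170 [[-0.044   0.03    0.049 ]
 [-0.0435  0.0325  0.0502]
 [-0.0155  0.0775  0.0571]
 [-0.014   0.0793  0.0588]]
0.02 4901 [-0.008   0.0112]
0.1 0 
leg 11583 0.06042980442918952 0.059947281408345265
0.0 2392 [-0.0588 -0.0363]
0.015 2669 [-0.0588 -0.0364]
0.03 3005 [-0.0587 -0.0364]
```

View pics/w2.png

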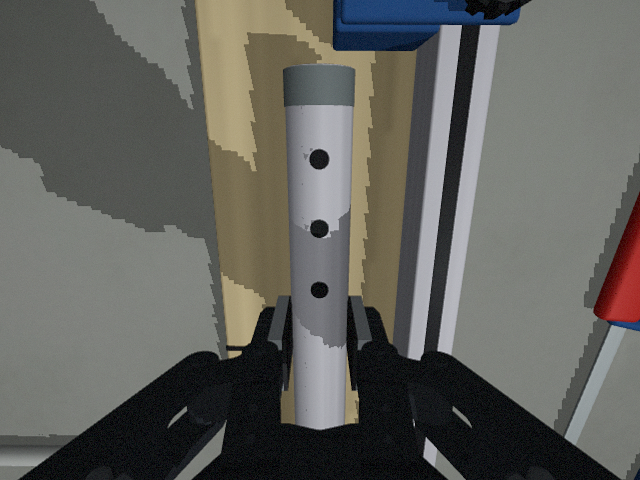

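The wrist view shows the leg held parallel to the fence (holed end at (319,70), fence face near x=415). The stop is just ahead at (390,40), with a gap of about 10 mm.

```bash
python3 -m pendant '[[0,0.04,0.1,0,0,0,-0.8],[0,0.04,0.18,0,0,0,-0.8],[0,0.04,0.21,0,0,0,-0.8],[0,0.04,0.24,0,0,0,-0.8],[0,0.04,0.25,0,0,0,-0.8],[0,0.04,0.25,0,0,0,-0.8],[0,0.04,0.25,0,0,0,-0.8],[0,0.04,0.25,0,0,0,-0.8],[0,0.04,0.25,0,0,0,-0.8],[0,0.04,0.25,0,0,0,-0.8]]'
```

```text
clock: 8.45
position: [0.6107, -0.1818, 0.0408]
ee_rot: [0.69, 0.724, 0.0, -0.0]
ft_force: [1.0, 0.6, -1.7]
grip_width: 0.276
grasp_force: 30.3
```

```bash
python3 -m pendant '[[0,0,0.02,0,0,0,-0.8],[0,0,0.04,0,0,0,-0.8],[0,0,0.05,0,0,0,-0.8],[0,0,0.05,0,0,0,-0.2],[0,0,0.05,0,0,0,-0.2],[0,0,0.05,0,0,0,-0.2],[0,0,-0.2,0,0,0,-0.2],[0,0,-0.6,0,0,0,-0.2],[0,0,-1.0,0,0,0,-0.2],[0,0,-1.2,0,0,0,-0.2]]'
python3 - <<'E'
from h import *
np.set_printoptions(precision=4,suppress=True)
p,d,c=shot('wrist')
th=np.radians(2.75);ex=np.array([np.cos(th),np.sin(th)]);ey=np.array([-ex[1],ex[0]]);F=np.array([.6534,-.138])
P=cloud(c,d,np.ones(d.shape,bool));L=np.stack([(P[:,:2]-F)@ex,(P[:,:2]-F)@ey,P[:,2]],1)
for a in (-.03,.0,.015,.03,.045): 
    q=L[(L[:,1]>a)&(L[:,1]<a+.015)&(L[:,0]>-.07)&(L[:,0]<-.02)&(L[:,2]>.027)&(L[:,2]<.05)];print(a,len(q),np.percentile(q[:,0],[3,97]) if len(q) else '',q[:,1].max(),np.percentile(q[:,2],98))
for n in ('stop','stop_face','leg_drilled_end','leg_plain_end'): print(n,[( (atz(c,*x['pixel'],.0325)[:2]-F)@ex,(atz(c,*x['pixel'],.0325)[:2]-F)@ey,x['p']) for x in manip.tip_of(n,'wrist')[:1]])
S=L[(L[:,1]>-.02)&(L[:,1]<.05)&(abs(L[:,0])<.03)&(L[:,2]>.046)&(L[:,2]<.056)];print('fence top',len(S),np.percentile(S[:,0],[2,98]))
S=L[(L[:,0]>-.044)&(L[:,0]<-.03)&(L[:,1]>.05)&(L[:,2]>.05)&(L[:,2]<.06)];print('stop',len(S),np.percentile(S[:,1],[0,3]) if len(S) else '')
print(manip.get_obs()['position'])
g=F+ex*-.080+ey*-.02;D=down(2.75)
rows([([*g,.09],D),([*g,.042],D)])
E
```

```text
clock: 9.7
position: [0.6115, -0.1821, 0.1031]
ee_rot: [0.69, 0.724, 0.001, 0.001]
ft_force: [-0.4, -0.9, -0.0]
grip_width: 0.4
grasp_force: 0.0
-0.03 1015 [-0.0555 -0.0331] -0.01503429739512033 0.045775399947547875
0.0 1173 [-0.0554 -0.033 ] 0.014988870476471048 0.04570587414018451
0.015 1280 [-0.0556 -0.0327] 0.02999094085231982 0.04555029857587675
0.03 1386 [-0.0557 -0.0329] 0.04495025032982462 0.045626314769266936
0.045 1436 [-0.0559 -0.0328] 0.05922431403747636 0.04583884028496823
stop [(np.float64(-0.010286658013087077), np.float64(0.067523951017856), 0.78)]
stop_face [(np.float64(-0.019825670911157906), np.float64(0.06966532158193514), 0.87)]
leg_drilled_end [(np.float64(-0.044961123525756076), np.float64(0.05855470399514118), 0.58)]
leg_plain_end [(np.float64(-0.04360738833530728), np.float64(-0.1407041592370682), 0.74)]
fence top 5382 [-0.008   0.0113]
stop 1558 [0.07   0.0707]
[ 0.6104 -0.1816  0.1002]
[ 0.43 -0.7   0.2 ] [-0.01 -0.    0.  ]
[ 0.43 -0.7   1.16] [-0.01 -0.    0.  ]
```

```bash
python3 -m pendant '[[0,-0.4,0,0,0,0,-1],[0,-0.76,0,0,0,0,-1],[0,-0.76,0,0,0,0,-1],[0,-0.76,0.6,0,0,0,-1],[0,-0.76,1.0,0,0,0,-1],[0,-0.76,1.2,0,0,0,-1],[0,-0.76,1.24,0,0,0,-1],[0,-0.66,1.24,0,0,0,-1],[0,-0.6,1.24,0,0,0,-1],[0,-0.6,1.24,0,0,0,-1]]'
```

```text
clock: 11.2
position: [0.5814, -0.1833, 0.0392]
ee_rot: [0.69, 0.724, 0.0, 0.0]
ft_force: [-0.1, 0.1, -0.9]
grip_width: 0.001
grasp_force: 0.0
```

```bash
python3 -m pendant '[[0,0.06,0,0,0,0,-1],[0,0.12,0,0,0,0,-1],[0,0.18,0,0,0,0,-1],[0,0.23,0,0,0,0,-1],[0,0.28,0,0,0,0,-1],[0,0.33,0,0,0,0,-1],[0,0.38,0,0,0,0,-1],[0,0.42,0,0,0,0,-1],[0,0.44,0,0,0,0,-1],[0,0.44,0,0,0,0,-1]]'
python3 - <<'E'
from h import *
np.set_printoptions(precision=4,suppress=True)
th=np.radians(2.75);ex=np.array([np.cos(th),np.sin(th)]);ey=np.array([-ex[1],ex[0]]);F=np.array([.6534,-.138])
for n in('wrist','scene'):
    p,d,c=shot(n,n+'3.png')
    P=cloud(c,d,np.ones(d.shape,bool));L=np.stack([(P[:,:2]-F)@ex,(P[:,:2]-F)@ey,P[:,2]],1)
    for a in (-.13,-.1,.0,.015,.03,.045): 
        q=L[(L[:,1]>a)&(L[:,1]<a+.015)&(L[:,0]>-.07)&(L[:,0]<-.012)&(L[:,2]>.032)&(L[:,2]<.05)]
        if len(q):print(n,a,len(q),np.percentile(q[:,0],[3,97]),q[:,1].max())
    print([((atz(c,*x['pixel'],.0325)[:2]-F)@ey,x['p']) for x in manip.tip_of('leg_drilled_end',n)[:1]])
E
```

```text
clock: 12.45
position: [0.6028, -0.1822, 0.0387]
ee_rot: [0.69, 0.724, 0.0, -0.0]
ft_force: [-0.4, -1.3, -0.3]
grip_width: 0.001
grasp_force: 0.0
wrist 0.0 2502 [-0.0388 -0.0164] 0.014992515283847494
wrist 0.015 2766 [-0.0387 -0.0166] 0.029997285398671445
wrist 0.03 3092 [-0.0386 -0.0168] 0.044997996418171
wrist 0.045 3374 [-0.039  -0.0166] 0.05928754277898298
[(np.float64(0.05941455713705176), 0.92)]
scene -0.13 81 [-0.0401 -0.0217] -0.11505976502456544
scene -0.1 77 [-0.0407 -0.0226] -0.0852878612628783
scene 0.0 70 [-0.0404 -0.0222] 0.014868778165176406
scene 0.015 68 [-0.0401 -0.0233] 0.029932979390067584
scene 0.03 72 [-0.0415 -0.0232] 0.044625884745215914
scene 0.045 62 [-0.0413 -0.0216] 0.0590520973468757
[(np.float64(0.06170033244263699), 0.75)]
```

```bash
python3 -m pendant '[[0,0.03,0,0,0,0,-1],[0,0.05,0,0,0,0,-1],[0,0.07,0,0,0,0,-1],[0,0.08,0,0,0,0,-1],[0,0.09,0,0,0,0,-1],[0,0.1,0,0,0,0,-1],[0,0.11,0,0,0,0,-1],[0,0.12,0,0,0,0,-1],[0,0.12,0,0,0,0,-1],[0,0.12,0,0,0,0,-1]]'
```

```text
clock: 13.9
position: [0.6087, -0.182, 0.0388]
ee_rot: [0.69, 0.724, 0.0, -0.0]
ft_force: [-1.8, -0.3, 1.5]
grip_width: -0.002
grasp_force: 0.9
```

```bash
python3 -m pendant '[[0,0.01,0,0,0,0,-1],[0,0.02,0,0,0,0,-1],[0,0.03,0,0,0,0,-1],[0,0.03,0,0,0,0,-1],[0,0.03,0,0,0,0,-1],[0,0.03,0,0,0,0,-1],[0,0.03,0,0,0,0,-1],[0,0.03,0,0,0,0,-1],[0,0.03,0,0,0,0,-1],[0,0.03,0,0,0,0,-1]]'
```

```text
clock: 15.15
position: [0.6092, -0.1819, 0.0386]
ee_rot: [0.69, 0.724, -0.0, -0.001]
ft_force: [-5.9, 0.8, 6.2]
grip_width: -0.004
grasp_force: 4.1
```

```bash
python3 -m pendant '[[0,-0.15,-0.1,0,0,0,-1],[0,-0.15,-0.8,0,0,0,-1],[-0.6,0,-0.85,0,0,0,-1],[-1.6,0.36,-0.85,0,0,0,-1],[-2.5,0.36,-0.85,0,0,0,-1],[-2.5,0.36,-0.85,0,0,0,-1],[-2.5,0.36,-0.4,0,0,0,-1],[-2.5,0.36,0,0,0,0,-1],[-2.5,0.36,0,0,0,0,-1],[-2.5,0.36,0,0,0,0,-1]]'
python3 - <<'E'
from h import *
np.set_printoptions(precision=4,suppress=True)
th=np.radians(2.75);ex=np.array([np.cos(th),np.sin(th)]);ey=np.array([-ex[1],ex[0]]);F=np.array([.6534,-.138])
o=manip.get_obs()['position'];print(((o[:2]-F)@ex),(o[:2]-F)@ey)
for n in('wrist','scene'):
    p,d,c=shot(n,n+'4.png')
    P=cloud(c,d,np.ones(d.shape,bool));L=np.stack([(P[:,:2]-F)@ex,(P[:,:2]-F)@ey,P[:,2]],1)
    for a in (-.13,-.1,.0,.015,.03,.045): 
        q=L[(L[:,1]>a)&(L[:,1]<a+.015)&(L[:,0]>-.07)&(L[:,0]<-.012)&(L[:,2]>.032)&(L[:,2]<.05)]
        if len(q):print(n,a,len(q),np.percentile(q[:,0],[3,97]),q[:,1].max())
E
```

```text
clock: 16.4
position: [0.6345, -0.3054, 0.0389]
ee_rot: [0.69, 0.724, 0.0, 0.0]
ft_force: [0.1, -0.1, 0.1]
grip_width: 0.005
grasp_force: 0.0
-0.026955512798201773 -0.16633564437406342
wrist -0.13 2122 [-0.0326 -0.0127] -0.11502036075170731
wrist -0.1 2638 [-0.0325 -0.0126] -0.08518285756642828
scene -0.13 81 [-0.0351 -0.0168] -0.11509127856142698
scene -0.1 78 [-0.0358 -0.0182] -0.0851083677179724
scene 0.0 70 [-0.035  -0.0177] 0.01497521236604518
scene 0.015 69 [-0.0346 -0.0166] 0.029963318222066767
scene 0.03 69 [-0.0347 -0.0172] 0.044993573130355256
scene 0.045 62 [-0.0349 -0.0173] 0.05855017854247118
```

View pics/wrist4.png

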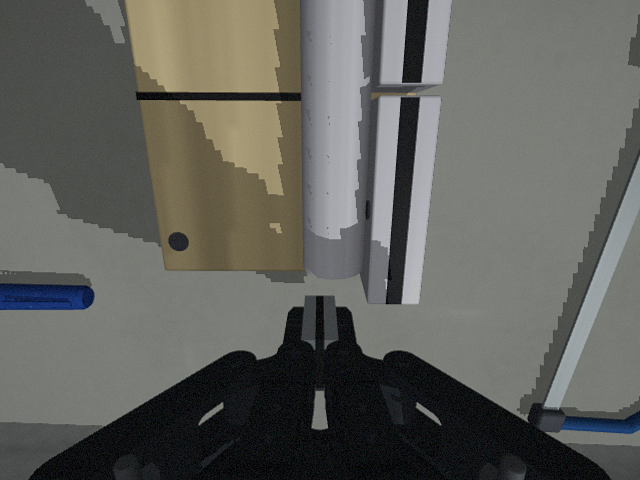

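The wrist view shows the tube snug along the fence, with its plain end at (335,275). The shut fingertips (320,300) are just behind it and the slot is at row 97.

```bash
python3 -m pendant '[[0.06,0.05,0,0,0,0,-1],[0.14,0.05,0,0,0,0,-1],[0.2,0.05,0,0,0,0,-1],[0.25,0.05,0,0,0,0,-1],[0.29,0.05,0,0,0,0,-1],[0.33,0.05,0,0,0,0,-1],[0.37,0.05,0,0,0,0,-1],[0.41,0.05,0,0,0,0,-1],[0.42,0.05,0,0,0,0,-1],[0.42,0.05,0,0,0,0,-1]]'
python3 -m pendant '[[0.02,0,0,0,0,0,-1],[0.03,0,0,0,0,0,-1],[0.04,0,0,0,0,0,-1],[0.05,0,0,0,0,0,-1],[0.06,0,0,0,0,0,-1],[0.06,0,0,0,0,0,-1],[0.06,0,0,0,0,0,-1],[0.06,0,0,0,0,0,-1],[0.06,0,0,0,0,0,-1],[0.06,0,0,0,0,0,-1]]'
```

```text
clock: 17.75
position: [0.6357, -0.2847, 0.0388]
ee_rot: [0.69, 0.724, 0.0, -0.0]
ft_force: [-0.1, 0.9, -0.3]
grip_width: -0.005
grasp_force: 0.0
clock: 19.0
position: [0.6356, -0.2817, 0.0388]
ee_rot: [0.69, 0.724, 0.0, -0.0]
ft_force: [-0.4, 0.2, -0.3]
grip_width: -0.003
grasp_force: 0.0
```

```bash
python3 -m pendant '[[0.02,0,0,0,0,0,-1],[0.03,0,0,0,0,0,-1],[0.04,0,0,0,0,0,-1],[0.05,0,0,0,0,0,-1],[0.06,0,0,0,0,0,-1],[0.06,0,0,0,0,0,-1],[0.06,0,0,0,0,0,-1],[0.06,0,0,0,0,0,-1],[0.06,0,0,0,0,0,-1],[0.06,0,0,0,0,0,-1]]'
python3 - <<'E'
from h import *
th=np.radians(2.75);ex=np.array([np.cos(th),np.sin(th)]);ey=np.array([-ex[1],ex[0]]);F=np.array([.6534,-.138])
for n in ('scene','top'):
    p,d,c=shot(n)
    P=cloud(c,d,np.ones(d.shape,bool));L=np.stack([(P[:,:2]-F)@ex,(P[:,:2]-F)@ey,P[:,2]],1)
    q=L[(abs(L[:,1])<.2)&(L[:,0]>-.032)&(L[:,0]<-.014)&(L[:,2]>.037)&(L[:,2]<.05)&(L[:,1]<.069)];print(n,q[:,1].min(),q[:,1].max())
    print([((atz(c,*x['pixel'],.0325)[:2]-F)@ey,x['p']) for t in('leg_plain_end','leg_drilled_end') for x in manip.tip_of(t,n)[:1]])
E
```

```text
clock: 20.25
position: [0.6353, -0.2794, 0.0389]
ee_rot: [0.69, 0.724, -0.0, 0.0]
ft_force: [-0.2, -5.9, -0.1]
grip_width: 0.001
grasp_force: 2.6
scene -0.15185281572162923 0.0682707577016596
[(np.float64(-0.0009805638286638182), 0.6), (np.float64(0.0723957550735202), 0.61)]
top -0.11030689122481549 0.06884540495438743
[(np.float64(-0.12234764918391128), 0.63), (np.float64(0.07223074341857845), 0.83)]
```

Run:
```python
from h import *
th=np.radians(2.75);ex=np.array([np.cos(th),np.sin(th),0]);ey=np.array([-ex[1],ex[0],0]);F=np.array([.6534,-.138,0])
D=down(2.75);T=D*R.from_rotvec([-45,0,0],degrees=True);print(T.as_matrix()[:,2],T.as_matrix()[:,0])
w=lambda x,y,z:F+ex*x+ey*y+[0,0,z]
o=np.array(manip.get_obs()['position'])
rows([(w(-.03,-.16,.09),D),(w(-.08,-.1,.11),D*R.from_rotvec([-15,0,0],degrees=True)),(w(-.08,.01,.11),T),(w(-.0621,.01,.0724),T)])
q=D.inv().apply(np.array(manip.get_calibration('wrist')['xyz'])-o);print('cam in tool',q)
```

```text
[ 0.70629247  0.03392566 -0.70710678] [-4.79781285e-02  9.98848386e-01  5.55111512e-17]
[-0.39 -0.1  -1.02] [ 0.    0.01 -0.  ]
[ 0.81 -1.1  -1.42] [-1.87  0.01 -0.  ]
[ 3.01 -1.1  -1.42] [-5.62  0.01  0.  ]
[ 3.01 -0.74 -0.67] [-5.62  0.01  0.  ]
cam in tool [ 0.08233746  0.00029142 -0.12830778]
```

```bash
python3 -m pendant '[[-0.15,-0.03,0,0,0,0,-1],[-0.3,-0.03,0,0,0,0,-1],[-0.3,-0.1,-0.8,0,0,0,-1],[-0.3,-0.6,-1.42,0,0,0,-1],[0.4,-1.1,-1.42,-1.2,0,0,-1],[1.2,-1.1,-1.42,-2.5,0,0,-1],[2.1,-1.1,-1.42,-3.7,0,0,-1],[3.0,-1.1,-1.42,-4.9,0,0,-1],[3.0,-1.1,-1.42,-5.62,0,0,-1],[3.0,-1.1,-1.42,-5.62,0,0,-1]]'
python3 - <<'E'
from h import *
np.set_printoptions(precision=4,suppress=True)
th=np.radians(2.75);ex=np.array([np.cos(th),np.sin(th),0]);ey=np.array([-ex[1],ex[0],0]);F=np.array([.6534,-.138,0])
T=down(2.75)*R.from_rotvec([-45,0,0],degrees=True)
w=lambda x,y,z:F+ex*x+ey*y+[0,0,z]
rows([(w(-.0621,.01,.0724),T),(w(-.0445,.01,.0548),T),(w(-.0409,.01,.0512),T)])
for n in ('scene','wrist','top'):
    p,d,c=shot(n,n+'5.png')
    P=cloud(c,d,np.ones(d.shape,bool));L=np.stack([(P-F)@ex,(P-F)@ey,P[:,2]],1)
    q=L[(L[:,1]>-.2)&(L[:,0]>-.032)&(L[:,0]<-.014)&(L[:,2]>.037)&(L[:,2]<.048)&(L[:,1]<.069)]
    if len(q): print(n,len(q),q[:,1].min(),q[:,1].max())
    for t in('leg_plain_end','leg_drilled_end'):print(n,t,[((atz(c,*x['pixel'],.0325)-F)@ex,(atz(c,*x['pixel'],.0325)-F)@ey,x['p']) for x in manip.tip_of(t,n)[:1]])
print(manip.get_obs()['joint_pos'])
E
```

```text
clock: 21.8
position: [0.5741, -0.1403, 0.0912]
ee_rot: [0.646, 0.693, 0.236, 0.219]
ft_force: [0.7, -0.5, -0.5]
grip_width: 0.001
grasp_force: 0.0
[0.16 0.05 0.51] [-0.93 -0.12  0.11]
[0.15 0.11 1.  ] [-0.93 -0.12  0.11]
[0.15 0.12 1.1 ] [-0.93 -0.12  0.11]
scene 452 -0.1303599010460687 0.005065267631731454
scene leg_plain_end [(np.float64(-0.02585506565913618), np.float64(-0.1324896001503154), 0.63)]
scene leg_drilled_end [(np.float64(-0.2265684669830577), np.float64(0.35786440203242714), 0.46)]
wrist 4185 -0.1274542674209849 0.06899476123102177
wrist leg_plain_end [(np.float64(-0.024962525037492904), np.float64(-0.1290760224336244), 0.83)]
wrist leg_drilled_end [(np.float64(-0.021745793765848734), np.float64(0.06902972500682844), 0.89)]
top 546 -0.13132479228637667 0.06880011246921398
top leg_plain_end [(np.float64(-0.022911699885949877), np.float64(-0.1312512006489225), 0.89)]
top leg_drilled_end [(np.float64(-0.016713242676520374), np.float64(0.06937996474330178), 0.59)]
[ 0.2326  0.1334  0.0499  2.2339 -0.9784  0.2642  1.2411]
```

View pics/scene5.png

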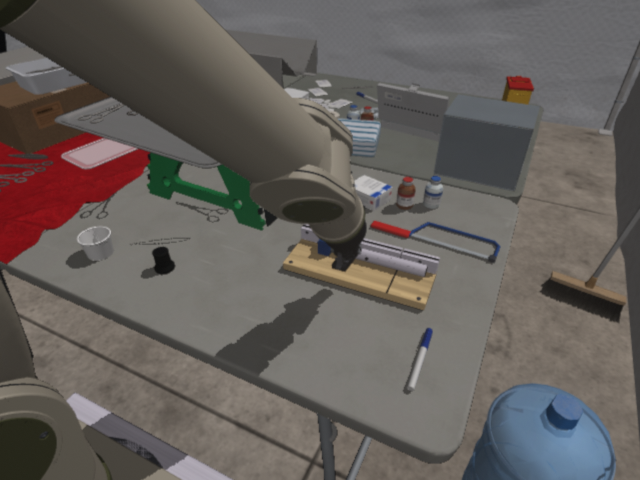

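The scene view shows the tool tilted over the board at (345,250). The tube lies along the fence, with its plain end at about (430,265) past the slot; the other items are undisturbed.

```bash
python3 -m pendant '[[0,0,0,0.6,0,0,-1],[0,0,0,1.0,0,0,-1],[0,0,0,1.0,0,0,-1],[0,0,0,1.0,0,0,-1],[0,0,0,1.0,0,0,-1],[0,0,0,1.0,0,0,-1],[0,0,0,1.0,0,0,-1],[0,0,0,1.0,0,0,-1],[0,0,0,1.0,0,0,-1],[0,0,0,1.0,0,0,-1]]'
cat >> h.py <<'E'
th=np.radians(2.75);ex=np.array([np.cos(th),np.sin(th),0]);ey=np.array([-ex[1],ex[0],0]);F=np.array([.6534,-.138,0])
w=lambda x,y,z:F+ex*x+ey*y+[0,0,z]
def tl(a): return down(2.75)*R.from_rotvec([-a,0,0],degrees=True)
def st():
    o=manip.get_obs();p=np.array(o['position'])-F;m=R.from_quat(o['ee_rot']).as_matrix();f=np.array(o['ft_force'])
    print('fence xyz',np.round([p@ex,p@ey,p[2]],4),'tilt',np.degrees(np.arctan2(m[:,2]@ex,-m[2,2])),'roll',np.degrees(m[:,2]@ey),'j',np.round(o['joint_pos'],2),'F ex,ey,z',np.round([f@ex,f@ey,f[2]],1))
E
python3 - <<'E'
from h import *
st()
for a in (30,35,38):
    r=np.radians(a);zd=np.array([np.sin(r),0,-np.cos(r)]);c=np.array([-.0222,0,.0325])-zd*.0125
    print(a);rows([(w(*(c-zd*k+[0,.01,0])),tl(a)) for k in (.034,.019,.014)])
E
```

```text
clock: 23.5
position: [0.574, -0.1414, 0.091]
ee_rot: [0.66, 0.707, 0.187, 0.173]
ft_force: [0.5, 0.1, -0.4]
grip_width: -0.001
grasp_force: 0.0
fence xyz [-0.0795  0.0004  0.091 ] tilt 29.468310537120473 roll 0.6960992299638307 j [ 0.06  0.15  0.2   2.15 -0.5   0.4   0.74] F ex,ey,z [ 0.5  0.1 -0.4]
30
[0.18 0.42 0.65] [-0.07 -0.09  0.12]
[0.17 0.42 0.95] [-0.07 -0.09  0.12]
[0.17 0.42 1.05] [-0.07 -0.09  0.12]
35
[0.18 0.34 0.66] [-0.69 -0.09  0.12]
[0.17 0.36 0.96] [-0.69 -0.09  0.12]
[0.17 0.37 1.06] [-0.69 -0.09  0.12]
38
[0.18 0.29 0.66] [-1.07 -0.1   0.12]
[0.17 0.33 0.96] [-1.07 -0.1   0.12]
[0.17 0.35 1.06] [-1.07 -0.1   0.12]
```

```bash
python3 -m pendant '[[0.05,0.2,0.2,0,0,0,-1],[0.1,0.34,0.4,0,0,0.05,-1],[0.18,0.34,0.66,0,0,0.1,-1],[0.18,0.34,0.66,-0.3,-0.1,0.1,-1],[0.18,0.34,0.66,-0.7,-0.1,0.1,-1],[0.18,0.34,0.66,-0.7,-0.1,0.1,-1],[0.18,0.34,0.66,-0.7,-0.1,0.1,-1],[0.18,0.34,0.66,-0.7,-0.1,0.1,-1],[0.18,0.34,0.66,-0.7,-0.1,0.1,-1],[0.18,0.34,0.66,-0.7,-0.1,0.1,-1]]'
python3 -c "
from h import *
st()"
```

```text
clock: 24.75
position: [0.6045, -0.13, 0.0708]
ee_rot: [0.657, 0.691, 0.218, 0.208]
ft_force: [0.1, 0.3, -0.6]
grip_width: -0.005
grasp_force: 0.0
fence xyz [-0.0484  0.0104  0.0708] tilt 35.078772265299605 roll -0.03577763185473981 j [ 0.2   0.22  0.02  2.16 -0.77  0.22  0.98] F ex,ey,z [ 0.1  0.3 -0.6]
```

```bash
python3 -m pendant '[[0,0,0.08,0,0,0,-1],[0,0,0.16,0,0,0,-1],[0,0,0.22,0,0,0,-1],[0,0,0.27,0,0,0,-1],[0,0,0.3,0,0,0,-1],[0,0,0.32,0,0,0,-1],[0,0,0.34,0,0,0,-1],[0,0,0.36,0,0,0,-1],[0,0,0.36,0,0,0,-1],[0,0,0.36,0,0,0,-1]]'
python3 -c "
from h import *
st()"
```

```text
clock: 26.0
position: [0.6147, -0.1297, 0.0559]
ee_rot: [0.657, 0.691, 0.218, 0.209]
ft_force: [-0.6, -0.1, 0.3]
grip_width: -0.001
grasp_force: 0.0
fence xyz [-0.0383  0.0101  0.0559] tilt 35.07800205625341 roll -0.05015816784782137 j [ 0.24  0.27 -0.03  2.14 -0.82  0.19  1.03] F ex,ey,z [-0.6 -0.1  0.3]
```

```bash
python3 -m pendant '[[0,0,0.02,0,0,0,-1],[0,0.01,0.04,0,0,0,-1],[0,0.01,0.05,0,0,0,-1],[0,0.01,0.06,0,0,0,-1],[0,0.02,0.07,0,0,0,-1],[0,0.02,0.07,0,0,0,-1],[0,0.02,0.07,0,0,0,-1],[0,0.02,0.07,0,0,0,-1],[0,0.02,0.07,0,0,0,-1],[0,0.02,0.07,0,0,0,-1]]'
python3 -c "
from h import *
st()"
```

```text
clock: 27.25
position: [0.6171, -0.1297, 0.0541]
ee_rot: [0.657, 0.691, 0.218, 0.208]
ft_force: [-14.5, 1.6, 15.6]
grip_width: 0.002
grasp_force: 10.4
fence xyz [-0.0359  0.0101  0.0541] tilt 35.08574882835863 roll -0.02959565038337296 j [ 0.24  0.28 -0.03  2.14 -0.82  0.19  1.03] F ex,ey,z [-14.4   2.3  15.6]
```

```bash
python3 -m pendant '[[0.01,0,-0.005,0,0,0,-1],[0.02,0,-0.005,0,0,0,-1],[0.02,0,-0.005,0,0,0,-1],[0.02,0,-0.005,0,0,0,-1],[0.02,0,-0.005,0,0,0,-1],[0.02,0,-0.005,0,0,0,-1],[0.02,0,-0.005,0,0,0,-1],[0.02,0,-0.005,0,0,0,-1],[0.02,0,-0.005,0,0,0,-1],[0.02,0,-0.005,0,0,0,-1]]'
python3 -c "
from h import *
st()"
```

```text
clock: 28.5
position: [0.617, -0.1295, 0.0542]
ee_rot: [0.657, 0.691, 0.217, 0.209]
ft_force: [-10.2, -1.9, 9.2]
grip_width: 0.001
grasp_force: 6.7
fence xyz [-0.0359  0.0102  0.0542] tilt 35.09690131513703 roll -0.11351739650683244 j [ 0.24  0.28 -0.03  2.14 -0.82  0.19  1.03] F ex,ey,z [-10.3  -1.4   9.2]
```

Run:
```python
from h import *
for n in ('top','scene','wrist'):
    p,d,c=shot(n,n+'6.png')
    P=cloud(c,d,np.ones(d.shape,bool));L=np.stack([(P-F)@ex,(P-F)@ey,P[:,2]],1)
    q=L[(L[:,1]>-.2)&(L[:,0]>-.032)&(L[:,0]<-.014)&(L[:,2]>.037)&(L[:,2]<.048)&(L[:,1]<.069)]
    if len(q): print(n,len(q),q[:,1].min(),q[:,1].max())
    for t in('leg_plain_end','leg_drilled_end'):print(n,t,[((atz(c,*x['pixel'],.0325)-F)@ex,(atz(c,*x['pixel'],.0325)-F)@ey,x['p']) for x in manip.tip_of(t,n)[:1]])
    st()
```

```text
top 463 -0.13042822639065046 0.06881829018215749
top leg_plain_end [(np.float64(-0.019069627183764662), np.float64(-0.13173386850814153), 0.95)]
top leg_drilled_end [(np.float64(0.11911515101963407), np.float64(-0.12299082210725978), 0.37)]
fence xyz [-0.0359  0.0102  0.0542] tilt 35.09692550747002 roll -0.11250538141036623 j [ 0.24  0.28 -0.03  2.14 -0.82  0.19  1.03] F ex,ey,z [-9.8 -0.4  9.7]
scene 439 -0.13040144828960304 0.0682097068607856
scene leg_plain_end [(np.float64(-0.023575688272265773), np.float64(-0.13098442781355132), 0.63)]
scene leg_drilled_end [(np.float64(-0.033141554724065624), np.float64(0.07361714895976032), 0.97)]
fence xyz [-0.0359  0.0102  0.0542] tilt 35.09688627077152 roll -0.1161463856529449 j [ 0.24  0.28 -0.03  2.14 -0.82  0.19  1.03] F ex,ey,z [-9.5 -0.6  9.4]
wrist 4874 -0.06073244049853952 0.06877132547178814
wrist leg_plain_end []
wrist leg_drilled_end [(np.float64(-0.021334204239408013), np.float64(0.06852642641290471), 0.87)]
fence xyz [-0.0359  0.0102  0.0542] tilt 35.09585014633262 roll -0.11396935228766128 j [ 0.24  0.28 -0.03  2.14 -0.82  0.19  1.03] F ex,ey,z [-9.6 -1.3  9.3]
```

View pics/wrist6.png

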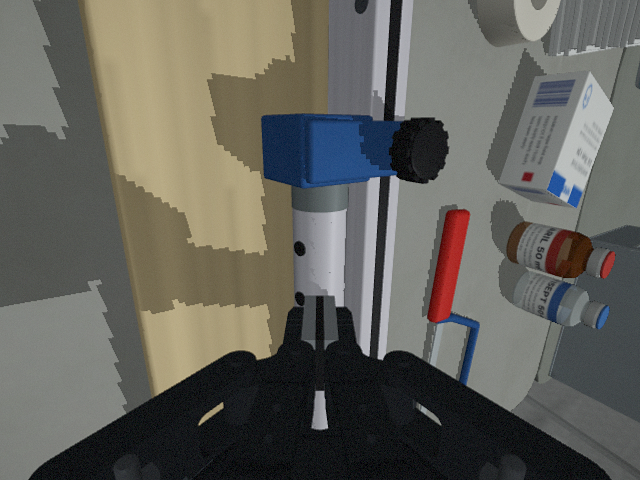

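The wrist view shows the holed end (grey band, (320,195)) seated on the stop and the tube along the fence. The fingertips press it at (320,310), with steady forces of about 9.6 N back and 9.4 N down.

```bash
python3 -c "
from workcell import manip
print(manip.hand_in())"
```

```text
the job is handed in; nothing more can be done
None
```

The job is handed in: the leg lies along the fence with its holed end felt against the stop (about 6 N), and the arm is still pressing it about 10 N down and 10 N back, 85 mm to the stop's side of the slot, with the other items not touched.

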